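# Load the bench labeller's gravity magazine

## Robot

A 6-joint arm with a two-finger parallel gripper is mounted at the origin on the work surface. World frame = base frame: x ahead of the robot, y to its left, z up, the work surface at z = 0. Lengths are in mm, angles in degrees, forces in N, time in s.
With the tool pointing down it reaches from about 300 to 850 mm from the base axis. Payload 4.2 kg.
Tool frame: the origin (TCP) lies between the finger pads; the fingertips stand 11 mm ahead of it and the grasp point (between the pads) lies 8 mm behind it (env.tips_ahead is the distance from the TCP to the fingertips, in mm); z points along the fingers, y is the line along which they close (so a half turn about z gives the same grasp; the last joint's range is limited). The gripper opens to 91 mm and grips with 3 to 60 N. Pads are 32 mm wide; open, the fingers measure 118 mm over their backs; the gripper's body (76 mm by 178 mm) begins 60 mm behind the grasp point.
Start: joints at [73.052, 18.312, 89.639, -0, 72.044, -1.146], TCP at [156.584, 553.284, 224.976] pointing down, gripper open.
Joint ranges: [-177.97, 177.97], [-48.28, 115.42], [12.27, 149.76], [-77.06, 257.06], [2.81, 150.46], [-146.56, 146.56]. Speed limits (degrees/s): [147.25, 147.25, 180, 180, 180, 180].

## Interface

Orientations are given as [roll, pitch, yaw] about the fixed x, y, z axes, in that order (R = Rz(yaw) Ry(pitch) Rx(roll)).
In Python, from workcell import env, cams gives the robot as it stands.
- The arm moves only by the tool step_arm, never from a script. Its arguments are lists of equal length, an entry for each row: "linear": the shift along the tool's x, y, z in units of 30 cm (1.0 is 30 cm), a list of three; "turn": the turn about the tool's z in units of 360 degrees (1.0 is 360 degrees). In form: {"linear": [[tx, ty, tz], ...], "turn": [turn, ...]}. A call has 1 to 20 rows; each row is the pose to reach, as a shift and turn from the pose commanded when the call began, along the tool's axes at that moment, turning the shorter way round; what a row does not reach only later rows make up. A row lasts 1/8 s, in which the tool goes at most 62.5 mm and 10.7 degrees, less where a joint would pass 70% of its speed; a pose out of reach is approached as far as the arm can. A call with a number of a shift or a turn outside -1 to 1 is refused whole. A call with a gripper value outside its range is refused whole. "fingers" is the closure, from -1 (fully open) to 1 (shut), so that 0 is half open, set as the call begins (left out, the last holds). The fingers move at their own pace and stop on an object; "force" is the grip in N (left out, the last holds). Time passes only in rows, so rows that repeat a pose let the fingers close. It gives the time, the measured TCP pose, the force, the opening and the grip force at its end, in the units of the state.
- env.state(): the state, without advancing time (a new reading comes with each control period).
- cams.grab_frame(name): name is "scene" or "side" or "wrist"; returns a dict with "color" (384x512x3 uint8, blue, green, red), "fx", "fy", "cx", "cy" (pixels), "extrinsics" (4x4, takes a point from camera to world coordinates); the wrist camera has in their place "tool_from_camera" (4x4, takes a point from camera to tool coordinates, whose origin is the TCP and whose axes are the flange's). Camera axes: x right, y down, z forward; pixel columns grow to the right and rows downward; lengths in mm; the calibration is good to about 2 mm. A picture is of the moment at which its call begins: read the wrist's pose just before it. There is no depth.
- env.job_done(): hands the job in; it is judged then, once.
The state is a dict: "time_s": time; "qpos": joint angles; "qvel": joint speeds; "effort": joint torques, N m; "ee_pos": TCP position; "ee_rot": TCP orientation; "force": force on the tool from outside, world axes, zero at the start; "torque": the same for the moment, N m; "gripper_width": finger opening in mm; "gripper_force": force on a finger pad.
Only numpy, scipy, OpenCV 4.12 (cv2) and the standard library are available. Lean on these libraries where they do the work, as an engineer would, in place of code of your own. Each camera call takes 0.05 s, during which the arm holds its last target. There are 200 camera calls.

## Task

Load the bottle labeller: swing the raised stop arm down across the foot of its chute, then roll both sample bottles from the loading table in under the clear hood, each lying across the chute with its cap on the side away from the robot (turn round the one that lies the wrong way), so that they run down and queue against the stop arm. When both are in, press the labeller's round white key right down and let go; leave the things standing around the machine where they are.

Things in the scene. Friction and masses are not known exactly. Their poses are not given: they have to be found in the camera images.
- labeller: Labeller with gravity magazine, fixed to the bench; origin on the bench (z 0). Its x points across the chute, away from the robot (cap side); its y points UP the chute, to the loading table; yaw within 0.2 rad of the world. In this frame (mm): base plate x -95..95, y -450..290; housing y -445..-330, to z 150; two label rollers y -305..-237; grey control pod x -148..-84, y -339..-229, top z 86.
- loading_table (a point): Centre of the loading table's top, a black ribbed rubber mat (a bottle let go at 0.1 m/s rolls on about 20 mm), axes as the labeller's, at labeller (0, 140, 125) mm. Table: y 0..280 in the labeller frame, x +-70 from y 150 on, tapering from y 150 to y 0 to the chute's lane, x +-55. White fences 20 mm high, end rim 10. A bottle whose axis is pushed just past y 0 rolls down the chute.
- mouth (a point): Centre of the keyed mouth of the chute, at labeller (0, -46, 137) mm. The chute's steel floor begins at labeller y 0, z 125 and falls 14 deg (0.244 rad) towards -y between walls 52 mm high (12 at the foot); a clear hood covers it 53 mm above the floor, y -50 to -165. The mouth is 53 mm high, but 39 mm over x 31..57 (cap side): a bottle the wrong way round stops there.
- chute_foot (a point): Where the centre line of the first bottle comes to rest against the lowered stop arm: labeller (0, -177, 104) mm. The second rests 46 mm up the slope behind it, under the hood. Bottles roll straight on the way they are set off: pushing does not square them, and one that enters askew (over about 0.1 rad) or more than 6 mm off the lane's middle can stick at the mouth.
- stop_arm (a joint): Stop arm at the chute's foot: 160 mm steel bar with a black pad at its free end (robot's side). In rad: 0 = down across the lane, on its rest; starts raised at 0.7 to 0.95. It turns about a level pivot (along the labeller's y) on the far side, at labeller (66, -206, 97) mm, so the pad sinks and moves towards the robot as the reading falls. Friction holds it; about 2 N down on the pad moves it.
- stop_arm_pad (a point): Top face, centre, of the black pad (28 x 22 mm) at the free end of the stop arm, 148 mm from the pivot; moves with the arm. It is at about 103 mm height when the arm is down.
- bottle_a_mid (a point): Centre of sample bottle a (half-way along, on its axis, 23 mm above the table it lies on). White plastic, green screw cap, lying on its side, free to roll; 96 mm long, about 90 g. x axis = from base to cap: base at -48 mm, body (diameter 46) from -48 to +22, middle of body -13, cap (diameter 26) from +28 to +48. Right way round when x is along the labeller's +x; y and z turn as it rolls.
- bottle_b_mid (a point): The same for sample bottle b, alike in all. At the start one of the two lies the right way and the other the wrong way round, each within 0.25 rad of square across the chute, one ahead of the other on the loading table, about 100 mm apart.
- bottle_a_cap (a point): Centre of the outer end of bottle_a's cap.
- bottle_b_cap (a point): Centre of the outer end of bottle_b's cap.
- load_key (a joint): The labeller's 'magazine loaded' key: reading in m, 0 = up, 0.006 = fully pressed; springs back; 5 N presses it fully.
- load_key_top (a point): Centre of the top of that key, a round white push button of 26 mm diameter in a black collar on top of the control pod, 104 mm above the bench; pressed straight down; the collar stands 12 mm above the pod, 6 mm lower than the key.
- beaker: Bystander: empty glass beaker, 68 mm diameter, 92 mm tall, standing beyond the labeller; origin at the centre of its foot. Leave it.
- timer: Bystander: white lab timer, 60 x 70 x 18 mm, lying on the robot's side of the loading table; origin at the centre of its underside. Leave it.
- label_roll: Bystander: spare roll of paper labels, 90 mm diameter, 36 mm high, lying beyond the chute; origin at the centre of its underside. Leave it.
Mind the look-alikes: they are no part of the job. Leave any black look-alike of the part that bears bottle_b_mid alone. What is shaped like the part that bears bottle_a_mid but black is not meant.

How it is judged:
By the outcome, as a careful person would: the job done as asked, in the order asked, and still so for the second after the job is handed in, with the robot touching nothing.
It also fails if it takes over 72 s, if anything falls off the work surface, if the arm or the gripper's body presses on something with over 40 N, if the wrist force passes 120 N, or if a joint passes its speed limit or range.

## Working session

There is one attempt and no reset: what is moved stays moved. The work goes in short steps, Python scripts to look and compute and a tool call to move; the robot and the scene stay as the last step left them, time stands still between calls to the robot, and variables do not carry over. Pictures are saved under pics/ and viewed, at most 10 in all, crops included, and the job is handed in when it is done.

Besides the shell and the picture viewer there is one more tool, called after "Request:" as name(argument=value, ...), one argument or row to a line, values as JSON. step_arm: Moves the arm, as the interface text tells. Its arguments: {"type":"object","properties":{"linear":{"type":"array"},"turn":{"type":"array"},"fingers":{"type":"number"},"force":{"type":"number"}},"required":["linear","turn"]}

```bash
ls; mkdir -p pics
python3 - <<'E'
from workcell import env, cams
import cv2, numpy as np
print(env.state())
fs=[]
for n in ("scene","side","wrist"):
    f=cams.grab_frame(n); np.savez(f"pics/{n}0.npz",**f)
    cv2.imwrite(f"pics/{n}0.png",f["color"])
    print(n,{k:np.round(v,3).tolist() for k,v in f.items() if k!="color"})
a=cv2.imread("pics/scene0.png")
cv2.imwrite("pics/scene0_big.png",cv2.resize(a,(800,600),interpolation=cv2.INTER_CUBIC))
b=cv2.imread("pics/side0.png")
cv2.imwrite("pics/side0_big.png",cv2.resize(b,(800,600),interpolation=cv2.INTER_CUBIC))
E
```

```text
pics
{'time_s': 0.0, 'qpos': array([ 7.30530156e+01,  1.83520171e+01,  8.97059496e+01, -1.49630234e-03,
        7.20430381e+01, -1.14625252e+00]), 'qvel': array([ 0.02073938,  0.00946968,  0.00700641, -0.03420515,  0.02984994,
        0.04957728]), 'effort': array([-2.35766871e-03, -4.12461090e+01, -2.31971025e+01,  7.23905303e-02,
        4.58142569e-02, -1.52067532e-04]), 'ee_pos': array([156.4390994 , 552.81300563, 224.11958059]), 'ee_rot': array([-1.79898987e+02, -5.98239775e-04,  1.64199730e+02]), 'force': array([ 0.17817591, -0.36403192,  0.24624679]), 'torque': array([ 0.01350609, -0.04185755, -0.05800776]), 'gripper_force': 0.0, 'gripper_width': 91.21766011218836}
scene {'fx': 460.429, 'fy': 460.429, 'cx': 251.557, 'cy': 188.571, 'extrinsics': [[-0.225, 0.748, -0.624, 1323.57], [0.974, 0.164, -0.156, 281.081], [-0.014, -0.643, -0.765, 1021.819], [0.0, 0.0, 0.0, 1.0]]}
side {'fx': 374.391, 'fy': 374.391, 'cx': 251.225, 'cy': 194.012, 'extrinsics': [[0.866, -0.378, 0.327, 220.475], [-0.499, -0.641, 0.583, -528.861], [-0.011, -0.668, -0.744, 930.554], [0.0, 0.0, 0.0, 1.0]]}
wrist {'fx': 303.659, 'fy': 303.659, 'cx': 254.452, 'cy': 193.399, 'tool_from_camera': [[-0.0, -0.966, -0.257, 72.419], [1.0, -0.0, 0.0, -0.103], [-0.0, -0.257, 0.966, -159.496], [0.0, 0.0, 0.0, 1.0]]}
```

View pics/scene0_big.png

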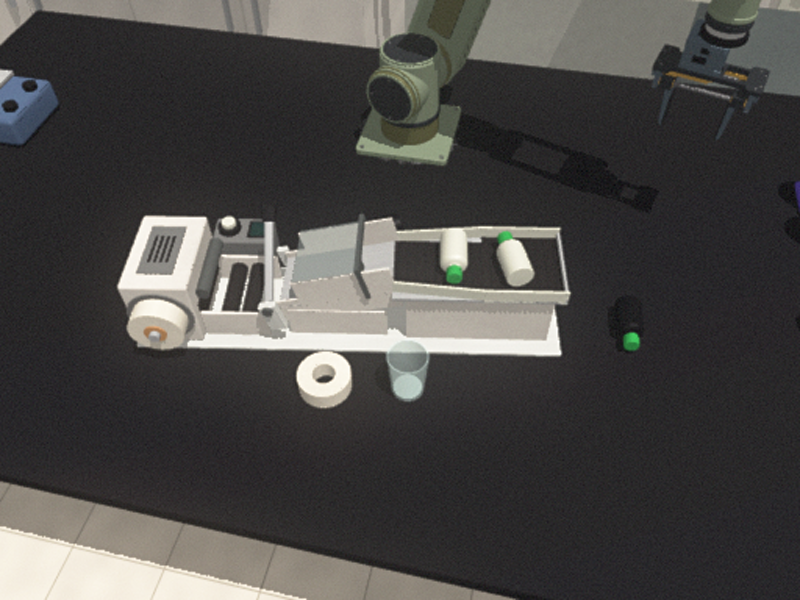

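View pics/side0_big.png

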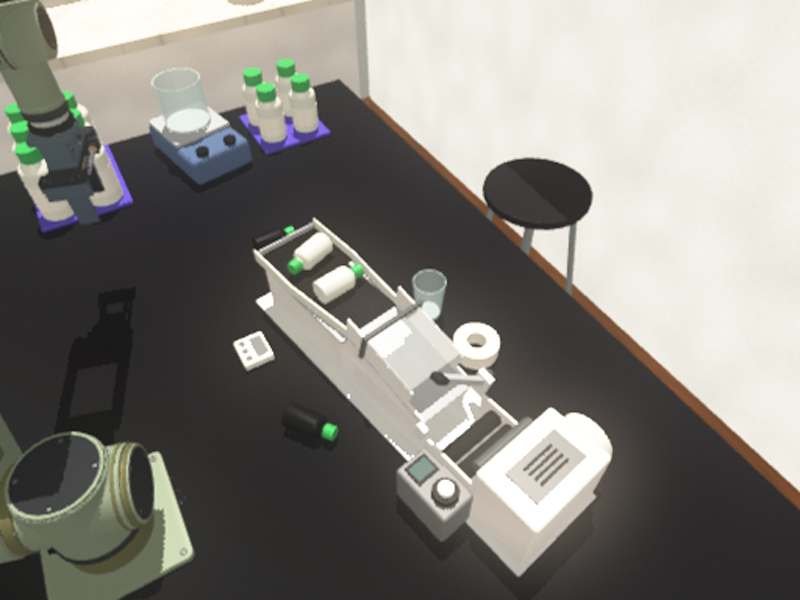

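The scene view shows the chute running left to right. Bottle 1, nearest the mouth at big-picture px (455,255), has its cap away from the robot, which is right. Bottle 2 at (515,260) has its cap towards the robot, which is wrong. Black look-alikes with green caps lie on the bench at scene (630,320) and side (310,420); both white bottles on the table are the ones meant. The raised stop arm is at scene (268,260), and the key is at scene (229,224) and side (446,490).

```bash
cat > h.py <<'E'
import numpy as np, cv2
from scipy.spatial.transform import Rotation as R
def load(n): return dict(np.load(f"pics/{n}.npz"))
def pose(s):
    T=np.eye(4); T[:3,:3]=R.from_euler('xyz',s["ee_rot"],degrees=True).as_matrix(); T[:3,3]=s["ee_pos"]; return T
def ray(f,uv):
    E=f["extrinsics"]; d=E[:3,:3]@[(uv[0]-f["cx"])/f["fx"],(uv[1]-f["cy"])/f["fy"],1]
    return E[:3,3],d/np.linalg.norm(d)
def onz(f,uv,z):
    o,d=ray(f,uv); return o+d*(z-o[2])/d[2]
def tri(fs,uvs):
    A=np.zeros((3,3));b=np.zeros(3);L=[]
    for f,u in zip(fs,uvs):
        o,d=ray(f,u);P=np.eye(3)-np.outer(d,d);A+=P;b+=P@o;L.append((o,d))
    x=np.linalg.solve(A,b); return x,max(np.linalg.norm(np.cross(x-o,d)) for o,d in L)
def proj(f,p):
    q=np.linalg.inv(f["extrinsics"])@np.r_[p,1]; return np.array([f["fx"]*q[0]/q[2]+f["cx"],f["fy"]*q[1]/q[2]+f["cy"]])
def grab(n,tag):
    from workcell import env,cams
    s=env.state(); f=cams.grab_frame(n)
    if n=="wrist": f["extrinsics"]=pose(s)@f.pop("tool_from_camera")
    np.savez(f"pics/{tag}.npz",**f); cv2.imwrite(f"pics/{tag}.png",f["color"]); return f
E
python3 - <<'E'
from h import *
s,d=load("scene0"),load("side0"); k=.64
for n,a,b,z in [("key",(229,223),(446,489),104),("pad",(269,232),(440,378),200),("endcornerfar",(568,293),None,145),("endcornernear",(560,230),None,145),("plate far +y",(560,354),None,5),("plate far -y",(138,347),None,5)]:
    u=np.array(a)*k
    print(n,onz(s,u,z).round(1), *( [onz(d,np.array(b)*k,z).round(1),tri([s,d],[u,np.array(b)*k])] if b else []))
def crop(f,x0,x1,y0,y1,m): return cv2.resize(f["color"][y0:y1,x0:x1],None,fx=m,fy=m,interpolation=cv2.INTER_CUBIC)
A=crop(s,120,370,120,240,3.2); B=crop(d,155,355,135,0+ 335,2)
c=np.zeros((384,800,3),np.uint8); c[:384]=A; cv2.imwrite("pics/c1.png",c)
E
```

```text
key [ 472.3 -237.   104. ] [ 467.2 -240.4  104. ] (array([ 468.48813254, -239.16014791,  100.03066279]), np.float64(0.1447643410008163))
pad [ 567.2 -111.7  200. ] [ 527.2 -123.4  200. ] (array([ 540.57533016, -117.38273755,  177.3129693 ]), np.float64(7.4311994792263905))
endcornerfar [545.5 373.5 145. ]
endcornernear [406.  349.8 145. ]
plate far +y [562.6 384.9   5. ]
plate far -y [ 706.2 -335.     5. ]
```

View pics/c1.png

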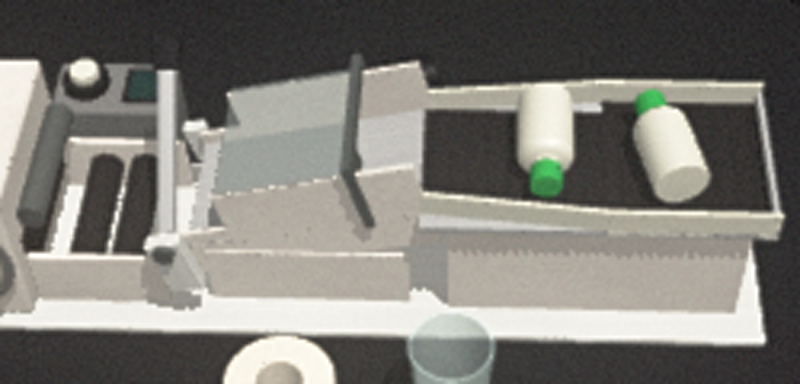

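Request:
step_arm(
  linear=[
    [-0.15,-0.1,-0.1],
    [-0.3,-0.2,-0.21],
    [-0.45,-0.3,-0.21],
    [-0.6,-0.4,-0.21],
    [-0.76,-0.5,-0.21],
    [-0.76,-0.5,-0.21],
  ],
  turn=[-0.025,-0.05,-0.075,-0.075,-0.075,-0.075],
  fingers=1,
  force=20,
)

```text
time_s: 0.9
ee_pos: [336.9, 344.3, 287.9]
ee_rot: [-180.0, 0.0, -169.1]
force: [-0.5, -0.2, 1.1]
gripper_width: 34.4
gripper_force: 0.0
```

```bash
cat >> h.py <<'E'
import json,os
LAB=json.load(open("lab.json")) if os.path.exists("lab.json") else dict(o=[526,82],yaw=0.197)
def l2w(p):
    c,s=np.cos(LAB["yaw"]),np.sin(LAB["yaw"]); return np.array([LAB["o"][0]+c*p[0]-s*p[1],LAB["o"][1]+s*p[0]+c*p[1],p[2]])
def w2l(p):
    c,s=np.cos(LAB["yaw"]),np.sin(LAB["yaw"]); x,y=p[0]-LAB["o"][0],p[1]-LAB["o"][1]; return np.array([c*x+s*y,-s*x+c*y,p[2]])
def st(pr=True):
    from workcell import env
    s=env.state(); T=pose(s)
    if pr: print("t",round(s["time_s"],2),"lab",w2l(s["ee_pos"]).round(1),"yawlab",round((s["ee_rot"][2]-np.degrees(LAB["yaw"]))%360,2),"F",s["force"].round(1),"w",round(s["gripper_width"],1),"gf",round(s["gripper_force"],1),"q6",s["qpos"][5].round(1))
    return s,T
def go(p,yawlab=None,frm=None):
    """delta in tool units from measured pose to labeller point p (TCP)"""
    s,T=st(frm is None)
    src=s["ee_pos"] if frm is None else l2w(frm)
    d=T[:3,:3].T@(l2w(p)-src)/300
    t=0 if yawlab is None else -(((yawlab+np.degrees(LAB["yaw"])-s["ee_rot"][2])+180)%360-180)/360
    print("to",p,"->",d.round(4),"turn",round(t,4))
E
python3 -c "
from h import *
go([0,60,350],180)"
```

```text
t 0.9 lab [-134.1  294.2  287.9] yawlab 179.59 F [-0.5 -0.2  1.1] w 34.4 gf 0.0 q6 -56.6
to [0, 60, 350] -> [-0.4525 -0.7777 -0.2063] turn -0.0011
```

Request:
step_arm(
  linear=[
    [-0.1,-0.17,-0.1],
    [-0.2,-0.34,-0.2],
    [-0.3,-0.51,-0.206],
    [-0.4,-0.69,-0.206],
    [-0.45,-0.778,-0.206],
    [-0.45,-0.778,-0.206],
    [-0.45,-0.778,-0.206],
  ],
  turn=[-0.001,-0.001,-0.001,-0.001,-0.001,-0.001,-0.001],
)

```text
time_s: 1.78
ee_pos: [512.3, 145.3, 349.5]
ee_rot: [179.9, -0.1, -168.4]
force: [0.7, -0.0, 0.5]
gripper_width: 0.5
gripper_force: 0.0
```

Run:
```python
from h import *
st(); f=grab("wrist","w1")
cv2.imwrite("pics/w1b.png",cv2.resize(f["color"],(800,600),interpolation=cv2.INTER_CUBIC))
```

```text
t 1.77 lab [ -1.1  64.7 349.5] yawlab 180.32 F [ 0.7 -0.   0.5] w 0.5 gf 0.0 q6 -87.1
```

View pics/w1b.png

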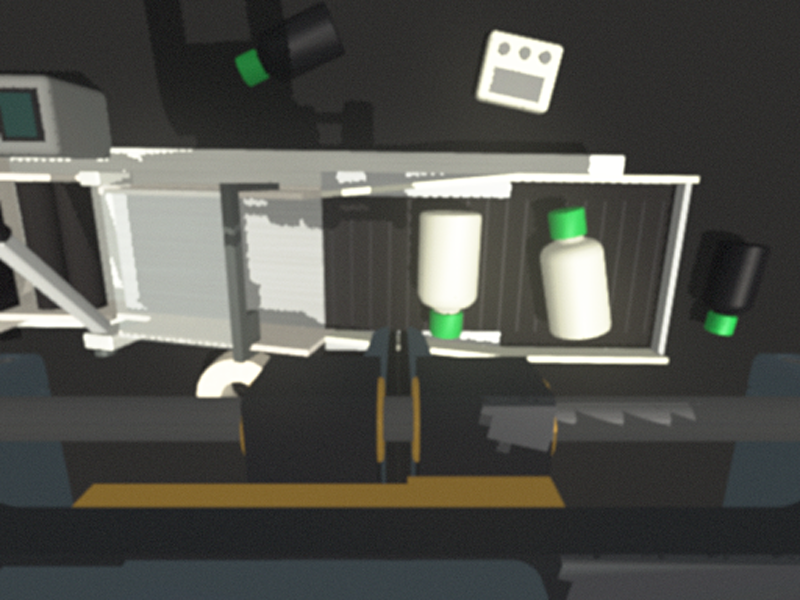

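The wrist view has the chute mouth to the left and the robot side up. Bottle 1's body is at (450,260), with its cap at (447,323). Bottle 2's body is at (575,290), with its cap at (567,222). The mat/steel edge (y=0) is at column ~325, and the table's end corners are at (698,180) and (668,361).

Run:
```python
from h import *
f=load("w1"); k=.64
for n,u,z in [("y0 near",(325,190),125),("y0 far",(326,338),125),("end near",(698,180),145),("end far",(667,361),145),("end far@135",(667,361),135),("rim in near",(680,184),135),("rim in far",(656,352),135),("fence near top y0-ish",(325,183),145)]:
    p=onz(f,np.array(u)*k,z); print(n,p.round(1),w2l(p).round(1))
img=f["color"]; hsv=cv2.cvtColor(img,cv2.COLOR_BGR2HSV)
roi=np.zeros(img.shape[:2],np.uint8); roi[128:222,262:395]=255
W=cv2.bitwise_and(cv2.inRange(hsv,(0,0,120),(180,70,255)),roi); G=cv2.bitwise_and(cv2.inRange(hsv,(45,100,50),(80,255,255)),roi)
for n,m in (("W",W),("G",G)):
    m=cv2.morphologyEx(m,cv2.MORPH_OPEN,np.ones((5,5)))
    for c in cv2.findContours(m,cv2.RETR_EXTERNAL,cv2.CHAIN_APPROX_NONE)[0]:
        if cv2.contourArea(c)<80: continue
        r=cv2.minAreaRect(c); M=cv2.moments(c); ctr=np.array([M["m10"],M["m01"]])/M["m00"]
        print(n,cv2.contourArea(c),(ctr/k).round(),[np.round(x,1) for x in r],"lab@148",w2l(onz(f,ctr,148)).round(1))
s,d=load("scene0"),load("side0")
# pad: ray with labeller plane y=-206
for f2,u in ((s,np.array([167/3.2+120,52/3.2+120])),(d,np.array((440,378))*k)):
    o,dd=ray(f2,u); ol=w2l(o); e=w2l(o+dd)-ol; t=(-206-ol[1])/e[1]; p=ol+t*e; print("pad",p.round(1),np.arctan2(p[2]-97,66-p[0]),np.hypot(p[2]-97,66-p[0]))
```

```text
y0 near [463.1  77.1 125. ] [-62.7   7.5 125. ]
y0 far [584.5  97.9 125. ] [ 60.4   4.2 125. ]
end near [399.  350.3 145. ] [-72. 288. 145.]
end far [540.5 377.2 145. ] [ 72.  286.7 145. ]
end far@135 [543.2 384.  135. ] [ 76.  292.8 135. ]
rim in near [403.4 343.9 135. ] [-68.9 280.8 135. ]
rim in far [537.4 372.2 135. ] [ 67.9 282.3 135. ]
fence near top y0-ish [456.9  79.  145. ] [-68.3  10.6 145. ]
W 315.0 [469. 339.] [array([296.5, 216. ]), array([10., 45.]), np.float64(90.0)] lab@148 [ 52.8 122.6 148. ]
W 2428.5 [576. 288.] [array([368.6, 184.5]), array([66.1, 40.8]), np.float64(82.9)] lab@148 [ 10.3 204.4 148. ]
W 2339.5 [449. 259.] [array([287.1, 167.4]), array([39.5, 65.7]), np.float64(3.2)] lab@148 [-11.9 104.4 148. ]
G 266.0 [445. 325.] [array([285. , 208.5]), array([15., 20.]), np.float64(90.0)] lab@148 [ 41.2 103.3 148. ]
G 394.5 [567. 222.] [array([362.9, 142.2]), array([19. , 23.8]), np.float64(82.9)] lab@148 [-40.6 192.5 148. ]
pad [ -48.3 -206.   194.1] 0.7041865518652959 149.94424049679358
pad [ -43.9 -206.   209.3] 0.7961619303300832 157.1677508648643
```

```bash
echo '{"o":[525.4,84.9],"yaw":0.197}'>lab.json; python3 -c "
from h import *
go([-45,-206,245],180)"
```

```text
t 1.82 lab [ -1.2  62.  349.7] yawlab 180.37 F [ 0.7 -0.  -0.2] w 0.4 gf 0.0 q6 -87.1
to [-45, -206, 245] -> [ 0.1516 -0.8926  0.3483] turn 0.001
```

Request:
step_arm(
  linear=[
    [0.03,-0.18,0.0],
    [0.06,-0.36,0.0],
    [0.09,-0.54,0.05],
    [0.12,-0.72,0.1],
    [0.15,-0.893,0.2],
    [0.15,-0.893,0.3],
    [0.15,-0.893,0.348],
    [0.15,-0.893,0.348],
    [0.15,-0.893,0.348],
  ],
  turn=[0.001,0.001,0.001,0.001,0.001,0.001,0.001,0.001,0.001],
)

```text
time_s: 2.95
ee_pos: [523.3, -126.5, 246.7]
ee_rot: [-179.9, 0.1, -168.7]
force: [-0.2, 0.3, 0.9]
gripper_width: 0.3
gripper_force: 0.0
```

Run:
```python
from h import *
go([-45,-206,215],180);go([-60,-206,180],180);go([-77,-206,130],180);go([-77,-206,114],180)
w=grab("wrist","w2"); d=grab("side","d2")
c=np.zeros((384,800,3),np.uint8)
c[:,:400]=cv2.resize(w["color"],(400,300))[0:300].shape and cv2.resize(w["color"][:, :],(400,384))
c[:,400:]=cv2.resize(d["color"][180:330,210:366],(400,384),interpolation=cv2.INTER_CUBIC)
cv2.imwrite("pics/c2.png",c)
```

```text
t 2.95 lab [ -43.5 -206.9  246.7] yawlab 180.01 F [-0.2  0.3  0.9] w 0.3 gf 0.0 q6 -116.1
to [-45, -206, 215] -> [0.0054 0.0031 0.1058] turn 0.0
t 2.95 lab [ -43.5 -206.9  246.7] yawlab 180.01 F [-0.2  0.3  0.9] w 0.3 gf 0.0 q6 -116.1
to [-60, -206, 180] -> [0.0557 0.0033 0.2223] turn 0.0
t 2.95 lab [ -43.5 -206.9  246.7] yawlab 180.01 F [-0.2  0.3  0.9] w 0.3 gf 0.0 q6 -116.1
to [-77, -206, 130] -> [0.1127 0.0034 0.3889] turn 0.0
t 2.95 lab [ -43.5 -206.9  246.7] yawlab 180.01 F [-0.2  0.3  0.9] w 0.3 gf 0.0 q6 -116.1
to [-77, -206, 114] -> [0.1129 0.0035 0.4422] turn 0.0
```

View pics/c2.png

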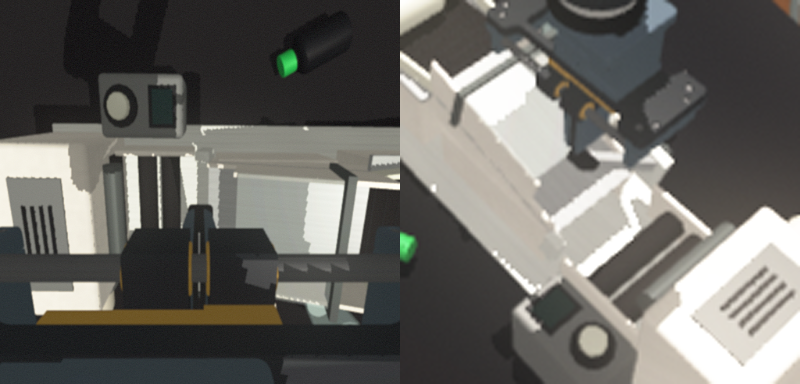

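The fingertips are over the raised arm: the black pad is just visible behind the fingertips at wrist crop (202,212). I'll push it down along its arc.

Request:
step_arm(
  linear=[
    [0.005,0.003,0.06],
    [0.01,0.003,0.11],
    [0.025,0.003,0.15],
    [0.045,0.003,0.19],
    [0.06,0.003,0.23],
    [0.075,0.003,0.27],
    [0.09,0.003,0.31],
    [0.1,0.003,0.35],
    [0.113,0.003,0.38],
    [0.113,0.003,0.4],
    [0.113,0.003,0.42],
    [0.113,0.003,0.43],
    [0.113,0.003,0.436],
  ],
  turn=[0,0,0,0,0,0,0,0,0,0,0,0,0],
)

```text
time_s: 4.68
ee_pos: [489.1, -133.0, 114.4]
ee_rot: [180.0, -0.0, -168.8]
force: [-1.1, 0.5, 8.4]
gripper_width: 0.7
gripper_force: 3.9
```

Request:
step_arm(
  linear=[
    [0,0,0.006],
    [0,0,0.01],
    [0,0,0.01],
  ],
  turn=[0,0,0],
)

```text
time_s: 5.05
ee_pos: [489.0, -133.1, 114.2]
ee_rot: [-180.0, 0.1, -168.8]
force: [-6.5, 1.5, 17.5]
gripper_width: 0.5
gripper_force: 9.1
```

Request:
step_arm(
  linear=[
    [0,0,-0.1],
    [0,0,-0.3],
    [0,0,-0.5],
  ],
  turn=[0,0,0],
)

```text
time_s: 5.42
ee_pos: [489.0, -132.9, 263.2]
ee_rot: [180.0, 0.0, -168.8]
force: [0.7, 0.0, 0.2]
gripper_width: 0.6
gripper_force: 0.0
```

Run:
```python
from h import *
go([-12,20,264],180)
go([-12,101,300],178)
```

```text
t 5.42 lab [ -78.3 -206.5  263.2] yawlab 179.91 F [0.7 0.  0.2] w 0.6 gf 0.0 q6 -117.7
to [-12, 20, 264] -> [-0.2199  0.7552 -0.0025] turn -0.0002
t 5.42 lab [ -78.3 -206.5  263.2] yawlab 179.91 F [0.7 0.  0.2] w 0.6 gf 0.0 q6 -117.7
to [-12, 101, 300] -> [-0.2195  1.0253 -0.1225] turn 0.0053
```

Request:
step_arm(
  linear=[
    [-0.05,0.15,-0.12],
    [-0.1,0.32,-0.12],
    [-0.16,0.5,-0.12],
    [-0.22,0.68,-0.12],
    [-0.28,0.86,-0.12],
    [-0.32,0.98,-0.12],
    [-0.32,0.98,-0.12],
    [-0.32,0.98,-0.12],
  ],
  turn=[0,0,0,0,0,0,0,0],
  fingers=-0.5,
)

```text
time_s: 6.42
ee_pos: [526.0, 173.6, 297.5]
ee_rot: [-180.0, -0.0, -168.8]
force: [-0.8, -0.7, 0.6]
gripper_width: 68.0
gripper_force: 0.0
```

```bash
cat > look.py <<'E'
from h import *
import sys
tag=sys.argv[1]; st(); w=grab("wrist",tag); d=grab("side","d"+tag)
c=np.zeros((384,800,3),np.uint8)
c[:,:400]=cv2.resize(w["color"][20:300,90:382],(400,384),interpolation=cv2.INTER_CUBIC)
c[:,400:]=cv2.resize(d["color"][160:310,200:356],(400,384),interpolation=cv2.INTER_CUBIC)
cv2.imwrite(f"pics/c{tag}.png",c)
hsv=cv2.cvtColor(w["color"],cv2.COLOR_BGR2HSV)
# table region polygon inside fences (labeller, z 125..148) projected
poly=np.array([proj(w,l2w(p)) for p in [(-62,2,148),(-80,150,148),(-80,278,148),(66,278,130),(66,150,130),(50,2,130)]],np.int32)
roi=np.zeros(hsv.shape[:2],np.uint8); cv2.fillPoly(roi,[poly],255)
for n,m in (("W",cv2.inRange(hsv,(0,0,120),(180,70,255))),("G",cv2.inRange(hsv,(45,100,50),(80,255,255)))):
    m=cv2.morphologyEx(m&roi,cv2.MORPH_OPEN,np.ones((5,5)))
    for q in cv2.findContours(m,cv2.RETR_EXTERNAL,cv2.CHAIN_APPROX_NONE)[0]:
        if cv2.contourArea(q)<150: continue
        r=cv2.minAreaRect(q); pts=[w2l(onz(w,p,148))[:2].round(1).tolist() for p in cv2.boxPoints(r)]
        M=cv2.moments(q); ctr=np.array([M["m10"],M["m01"]])/M["m00"]
        print(n,cv2.contourArea(q),"ctr",w2l(onz(w,ctr,148))[:2].round(1),"box",pts)
E
python3 look.py w3
```

```text
t 6.42 lab [ 18.   86.8 297.5] yawlab 179.92 F [-0.8 -0.7  0.6] w 68.0 gf 0.0 q6 -84.1
W 285.0 ctr [ 51.4 128.2] box [[46.1, 109.8], [46.2, 144.0], [57.5, 144.5], [57.5, 110.0]]
W 3400.0 ctr [  9.9 201.2] box [[-27.0, 168.6], [-32.9, 216.1], [49.1, 235.3], [55.8, 184.7]]
W 3219.0 ctr [-11.8 101. ] box [[30.6, 77.9], [-47.4, 78.5], [-47.3, 124.0], [30.7, 126.4]]
W 3315.5 ctr [-69.1 135.9] box [[-69.1, 1.2], [-89.6, 273.1], [-68.0, 278.5], [-46.7, 1.3]]
G 392.5 ctr [ 40.8 100. ] box [[30.6, 87.4], [30.6, 112.7], [51.8, 113.1], [51.7, 87.3]]
G 571.0 ctr [-40.7 189.3] box [[-49.4, 173.0], [-53.2, 200.6], [-31.9, 205.8], [-27.9, 177.7]]
```

View pics/cw3.png

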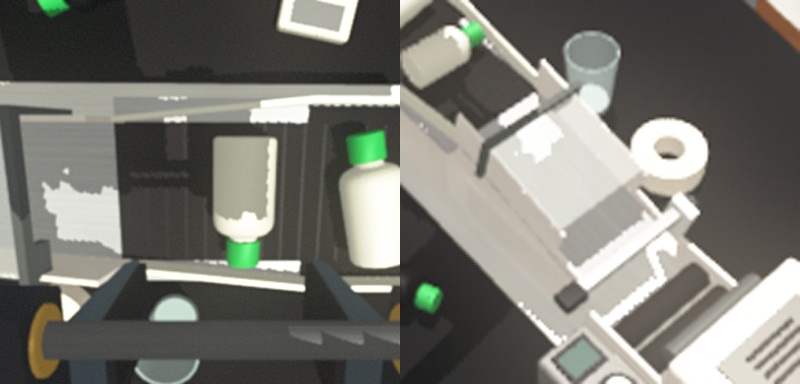

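Stop arm is down: the black pad sits on the robot's side at (570,298) in the right crop. Bottle 1 is at left crop (245,185) with its green cap away from the robot, and bottle 2 behind it has its cap towards the robot. Next I grasp bottle 1 to square and centre it.

Run:
```python
from h import *
go([-12,101,200],180)
go([-12,101,144],180)
```

```text
t 6.53 lab [ 17.9  86.2 297.7] yawlab 179.83 F [ 0.2 -0.2 -0.9] w 68.4 gf 0.0 q6 -84.1
to [-12, 101, 200] -> [0.0998 0.0493 0.3255] turn -0.0005
t 6.53 lab [ 17.9  86.2 297.7] yawlab 179.83 F [ 0.2 -0.2 -0.9] w 68.4 gf 0.0 q6 -84.1
to [-12, 101, 144] -> [0.0998 0.0493 0.5122] turn -0.0005
```

Request:
step_arm(
  linear=[
    [0.05,0.025,0.15],
    [0.1,0.049,0.27],
    [0.1,0.049,0.35],
    [0.1,0.049,0.43],
    [0.1,0.049,0.49],
    [0.1,0.049,0.512],
    [0.1,0.049,0.512],
  ],
  turn=[0,0,0,0,0,0,0],
)

```text
time_s: 7.4
ee_pos: [494.0, 182.0, 144.1]
ee_rot: [180.0, 0.0, -168.9]
force: [0.2, 0.0, 0.1]
gripper_width: 68.4
gripper_force: 0.0
```

Request:
step_arm(
  linear=[
    [0,0,0],
    [0,0,0],
    [0,0,0],
    [0,0,0],
    [0,0,0],
  ],
  turn=[0,0,0,0,0],
  fingers=1,
  force=8,
)

```text
time_s: 8.02
ee_pos: [494.1, 182.6, 144.4]
ee_rot: [180.0, 0.1, -168.8]
force: [0.1, -1.2, 4.0]
gripper_width: 45.6
gripper_force: 8.0
```

Run:
```python
from h import *
go([-13.5,27,150],180)
go([-13.5,27,144.5],180)
```

```text
t 8.03 lab [-11.5 102.  144.4] yawlab 179.92 F [ 0.1 -1.2  4. ] w 45.6 gf 8.0 q6 -82.2
to [-13.5, 27, 150] -> [ 0.0062 -0.2499 -0.0185] turn -0.0002
t 8.03 lab [-11.5 102.  144.4] yawlab 179.92 F [ 0.1 -1.2  4. ] w 45.6 gf 8.0 q6 -82.2
to [-13.5, 27, 144.5] -> [ 6.200e-03 -2.499e-01 -2.000e-04] turn -0.0002
```

Request:
step_arm(
  linear=[
    [0.003,0,-0.025],
    [0.006,-0.06,-0.025],
    [0.006,-0.13,-0.025],
    [0.006,-0.2,-0.025],
    [0.006,-0.25,-0.025],
    [0.006,-0.25,-0.025],
    [0.006,-0.25,-0.012],
    [0.006,-0.25,-0.001],
    [0.006,-0.25,-0.001],
  ],
  turn=[0,0,0,0,0,0,0,0,0],
)

```text
time_s: 9.15
ee_pos: [506.5, 109.1, 144.1]
ee_rot: [180.0, -0.0, -168.8]
force: [0.3, 0.1, -0.4]
gripper_width: 45.8
gripper_force: 8.0
```

Request:
step_arm(
  linear=[
    [0,0,0],
    [0,0,0],
    [0,0,0],
    [0,0,-0.1],
    [0,0,-0.2],
    [0,0,-0.2],
  ],
  turn=[0,0,0,0,0,0],
  fingers=-0.3,
)

```text
time_s: 9.9
ee_pos: [508.1, 108.9, 206.4]
ee_rot: [180.0, 0.3, -168.8]
force: [-0.1, -0.2, 0.5]
gripper_width: 59.4
gripper_force: 0.0
```

```bash
sed -i 's/(-62,2,148)/(-55,-15,148)/; s/(-80,150,148),(-80,278/(-66,150,148),(-66,278/; s/(50,2,130)/(50,-15,130)/' look.py; python3 look.py w4; python3 -c "
from h import *
go([-13,70,205],180)"
```

```text
t 9.9 lab [-12.3  27.  206.4] yawlab 179.91 F [-0.1 -0.2  0.5] w 59.4 gf 0.0 q6 -90.4
W 3090.0 ctr [ -8.8 193.7] box [[-27.5, 165.1], [-30.0, 216.3], [20.8, 229.9], [23.7, 175.7]]
W 5624.0 ctr [-16.9  27.6] box [[-52.9, 5.9], [-52.8, 49.7], [22.9, 51.7], [22.8, 3.8]]
W 2070.0 ctr [-21.6  -5.5] box [[-55.6, -15.7], [-56.1, 3.0], [21.9, 2.8], [22.6, -17.6]]
G 1390.0 ctr [-41.1 189.1] box [[-53.3, 170.5], [-53.2, 202.9], [-28.0, 208.2], [-28.0, 174.8]]
t 10.0 lab [-14.2  27.  203.7] yawlab 179.91 F [-0.3 -0.4 -0.6] w 59.6 gf 0.0 q6 -90.4
to [-13, 70, 205] -> [-0.0036  0.1434 -0.0044] turn -0.0003
```

Request:
step_arm(
  linear=[
    [0,0.08,-0.01],
    [-0.002,0.15,-0.01],
    [-0.002,0.15,-0.01],
    [-0.002,0.15,-0.01],
    [-0.002,0.15,-0.01],
    [-0.002,0.15,0.07],
    [-0.002,0.15,0.15],
    [-0.002,0.15,0.18],
    [-0.002,0.15,0.18],
  ],
  turn=[0,0,0,0,0,0,0,0,0],
  fingers=1,
)

```text
time_s: 11.12
ee_pos: [498.4, 152.6, 150.0]
ee_rot: [-180.0, -0.0, -168.8]
force: [-0.4, -0.4, 0.9]
gripper_width: 0.4
gripper_force: 0.0
```

```bash
python3 look.py w5; python3 -c "
from h import *
go([-13,60,150],180)
go([-13,28,150],180)"
```

```text
t 11.12 lab [-13.2  71.7 150. ] yawlab 179.89 F [-0.4 -0.4  0.9] w 0.4 gf 0.0 q6 -85.4
W 1591.0 ctr [ 25.7 189.4] box [[11.6, 175.1], [11.7, 200.1], [41.6, 205.5], [41.5, 179.4]]
W 923.0 ctr [20.8  2.1] box [[11.2, -8.5], [11.2, 14.1], [30.4, 12.5], [30.4, -10.8]]
W 2019.0 ctr [-17.5 187.2] box [[-28.7, 167.0], [-28.6, 215.4], [-5.9, 220.2], [-6.0, 170.2]]
W 7661.5 ctr [-35.  15.] box [[-56.0, -15.0], [-59.3, 50.5], [-9.1, 51.4], [-5.2, -19.4]]
W 262.0 ctr [-63.3 128.9] box [[-65.3, 115.1], [-65.3, 139.5], [-61.5, 139.9], [-61.6, 115.3]]
G 2467.0 ctr [-40.3 189.8] box [[-53.3, 171.7], [-53.2, 203.1], [-26.3, 208.5], [-26.3, 175.8]]
t 11.22 lab [-12.5  71.8 151. ] yawlab 179.89 F [0.8 0.2 0.4] w 0.7 gf 0.0 q6 -85.4
to [-13, 60, 150] -> [ 0.0017 -0.0395  0.0035] turn -0.0003
t 11.22 lab [-12.5  71.8 151. ] yawlab 179.89 F [0.8 0.2 0.4] w 0.7 gf 0.0 q6 -85.4
to [-13, 28, 150] -> [ 0.0015 -0.1461  0.0034] turn -0.0003
```

View pics/cw5.png

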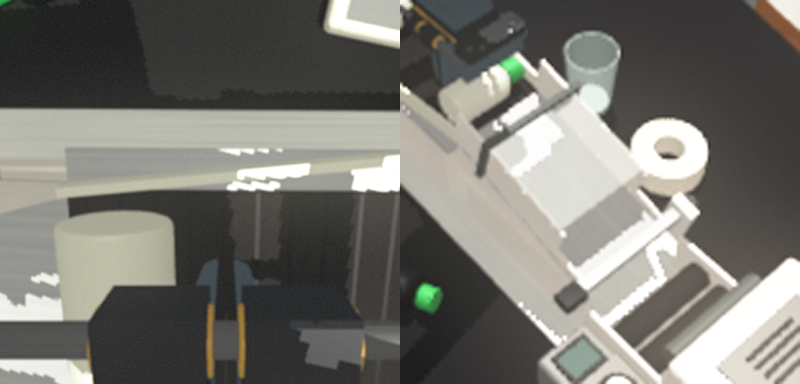

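Bottle 1 lies square at the head of the chute, cap away from the robot (right crop (480,88)), with the closed fingers behind it. I'll push slowly.

Request:
step_arm(
  linear=[
    [0,-0.01,0],
    [0,-0.02,0],
    [0,-0.03,0],
    [0,-0.04,0],
    [0,-0.05,0],
    [0,-0.062,0],
    [0,-0.074,0],
    [0,-0.086,0],
    [0,-0.098,0],
    [0,-0.11,0],
    [0,-0.122,0],
    [0,-0.134,0],
    [0,-0.146,0],
    [0,-0.155,0],
    [0,-0.155,0],
    [0,-0.155,0],
  ],
  turn=[0,0,0,0,0,0,0,0,0,0,0,0,0,0,0,0],
)

```text
time_s: 13.22
ee_pos: [507.5, 107.4, 150.3]
ee_rot: [180.0, 0.0, -168.8]
force: [0.7, 0.1, 0.1]
gripper_width: 0.1
gripper_force: 0.0
```

```bash
python3 look.py w6
python3 - <<'E'
from h import *
d=load("dw6"); hsv=cv2.cvtColor(d["color"],cv2.COLOR_BGR2HSV)
G=cv2.inRange(hsv,(45,80,50),(85,255,255))
for p in [(35,-177,104),(38,-132,115),(38,0,148),(38,-10,146)]: print(p,proj(d,l2w(p)).round())
n,_,s,c=cv2.connectedComponentsWithStats(G)
print([(s[i,4],c[i].round().tolist()) for i in range(1,n) if s[i,4]>15 and c[i][1]>120])
E
```

```text
t 13.22 lab [-13.2  25.5 150.3] yawlab 179.91 F [0.7 0.1 0.1] w 0.1 gf 0.0 q6 -90.5
W 536.5 ctr [ 38.8 112. ] box [[35.9, 90.1], [36.0, 132.7], [41.8, 133.5], [41.7, 90.6]]
W 1852.5 ctr [-40.1  -5.4] box [[-55.8, -15.2], [-56.4, 3.8], [-22.9, 3.6], [-22.2, -16.4]]
W 173.5 ctr [-63.2 125.2] box [[-64.1, 114.8], [-65.3, 133.4], [-61.7, 134.2], [-60.5, 115.5]]
(35, -177, 104) [292. 241.]
(38, -132, 115) [282. 228.]
(38, 0, 148) [249. 192.]
(38, -10, 146) [252. 195.]
[(np.int32(30), [184.0, 146.0]), (np.int32(79), [188.0, 170.0]), (np.int32(61), [294.0, 239.0]), (np.int32(106), [210.0, 276.0])]
```

Bottle 1's cap shows at side px (294,239), where (292,241) is predicted for the chute foot, so it rolled in and rests on the stop arm. Now bottle 2.

Request:
step_arm(
  linear=[
    [0,0.01,-0.05],
    [0,0.01,-0.15],
    [0,0.01,-0.22],
    [0,0.01,-0.22],
  ],
  turn=[0,0,0,0],
  fingers=-0.5,
)

```text
time_s: 13.82
ee_pos: [508.1, 110.7, 218.7]
ee_rot: [180.0, 0.3, -168.8]
force: [-0.4, -0.1, -0.6]
gripper_width: 37.5
gripper_force: 0.0
```

Run:
```python
from h import *
go([10,201,215],193.2)
go([10,201,144],193.2)
```

```text
t 13.82 lab [-11.9  28.7 218.7] yawlab 179.93 F [-0.4 -0.1 -0.6] w 37.5 gf 0.0 q6 -90.2
to [10, 201, 215] -> [-0.0721  0.5744  0.0128] turn -0.0369
t 13.82 lab [-11.9  28.7 218.7] yawlab 179.93 F [-0.4 -0.1 -0.6] w 37.5 gf 0.0 q6 -90.2
to [10, 201, 144] -> [-0.0708  0.5744  0.2494] turn -0.0369
```

Request:
step_arm(
  linear=[
    [-0.02,0.15,0.012],
    [-0.04,0.32,0.012],
    [-0.06,0.48,0.012],
    [-0.071,0.574,0.012],
    [-0.071,0.574,0.012],
    [-0.071,0.574,0.1],
    [-0.071,0.574,0.18],
    [-0.071,0.574,0.235],
    [-0.071,0.574,0.249],
    [-0.071,0.574,0.249],
  ],
  turn=[-0.015,-0.03,-0.037,-0.037,-0.037,-0.037,-0.037,-0.037,-0.037,-0.037],
)

```text
time_s: 15.08
ee_pos: [494.7, 283.1, 141.8]
ee_rot: [-180.0, 0.0, -155.5]
force: [-0.2, -0.1, -0.3]
gripper_width: 68.5
gripper_force: 0.0
```

Request:
step_arm(
  linear=[
    [0,0,0],
    [0,0,0],
    [0,0,0],
    [0,0,0],
    [0,0,0],
    [0,0,-0.1],
    [0,0,-0.25],
    [0,0,-0.25],
  ],
  turn=[0,0,0,0,0,0,0,0],
  fingers=1,
  force=10,
)

```text
time_s: 16.08
ee_pos: [496.0, 284.3, 219.7]
ee_rot: [180.0, 0.4, -155.5]
force: [0.6, -0.5, -0.4]
gripper_width: 45.8
gripper_force: 10.0
```

```bash
python3 -c "
from h import *
go([0,110,230],90)"
```

```text
t 16.07 lab [ 10.2 201.3 219.7] yawlab 193.23 F [ 0.6 -0.5 -0.4] w 45.8 gf 10.0 q6 -85.9
to [0, 110, 230] -> [ 0.1025 -0.2883 -0.0351] turn 0.2867
```

Request:
step_arm(
  linear=[
    [0.02,-0.06,-0.035],
    [0.04,-0.12,-0.035],
    [0.06,-0.18,-0.035],
    [0.08,-0.24,-0.035],
    [0.103,-0.288,-0.035],
    [0.103,-0.288,-0.035],
    [0.103,-0.288,-0.035],
    [0.103,-0.288,-0.035],
    [0.103,-0.288,-0.035],
    [0.103,-0.288,-0.035],
    [0.103,-0.288,-0.035],
    [0.103,-0.288,-0.035],
  ],
  turn=[0.027,0.054,0.081,0.108,0.135,0.162,0.189,0.216,0.243,0.27,0.287,0.287],
)

```text
time_s: 17.58
ee_pos: [501.4, 191.6, 225.6]
ee_rot: [-179.8, 0.0, 101.3]
force: [0.8, -0.4, -1.2]
gripper_width: 46.0
gripper_force: 10.0
```

```bash
python3 -c "
from h import *
go([-13,30,230],0)"
```

```text
t 17.57 lab [ -2.7 109.4 225.6] yawlab 89.98 F [ 0.8 -0.4 -1.2] w 46.0 gf 10.0 q6 8.4
to [-13, 30, 230] -> [-0.2646 -0.0343 -0.0146] turn 0.25
```

Request:
step_arm(
  linear=[
    [-0.05,-0.007,-0.015],
    [-0.1,-0.014,-0.015],
    [-0.15,-0.02,-0.015],
    [-0.2,-0.027,-0.015],
    [-0.265,-0.034,-0.015],
    [-0.265,-0.034,-0.015],
    [-0.265,-0.034,-0.015],
    [-0.265,-0.034,-0.015],
    [-0.265,-0.034,-0.015],
    [-0.265,-0.034,-0.015],
    [-0.265,-0.034,-0.015],
  ],
  turn=[0.027,0.054,0.081,0.108,0.135,0.162,0.189,0.216,0.243,0.25,0.25],
)

```text
time_s: 18.95
ee_pos: [507.1, 111.8, 230.8]
ee_rot: [-180.0, 0.1, 11.3]
force: [-0.4, 0.1, -0.9]
gripper_width: 45.7
gripper_force: 10.0
```

Run:
```python
from h import *
go([-13,28,152],0)
go([-13,28,144],0)
s=grab("scene","s7"); d=grab("side","d7")
c=np.zeros((384,800,3),np.uint8)
c[:,:400]=cv2.resize(s["color"][120:240,190:315],(400,384),interpolation=cv2.INTER_CUBIC)
c[:,400:]=cv2.resize(d["color"][120:280,180:346],(400,384),interpolation=cv2.INTER_CUBIC)
cv2.imwrite("pics/c7.png",c)
```

```text
t 18.95 lab [-12.7  30.  230.8] yawlab 0.03 F [-0.4  0.1 -0.9] w 45.7 gf 10.0 q6 89.8
to [-13, 28, 152] -> [-0.0007  0.0067  0.2626] turn 0.0001
t 18.95 lab [-12.7  30.  230.8] yawlab 0.03 F [-0.4  0.1 -0.9] w 45.7 gf 10.0 q6 89.8
to [-13, 28, 144] -> [-0.0007  0.0067  0.2892] turn 0.0001
```

View pics/c7.png

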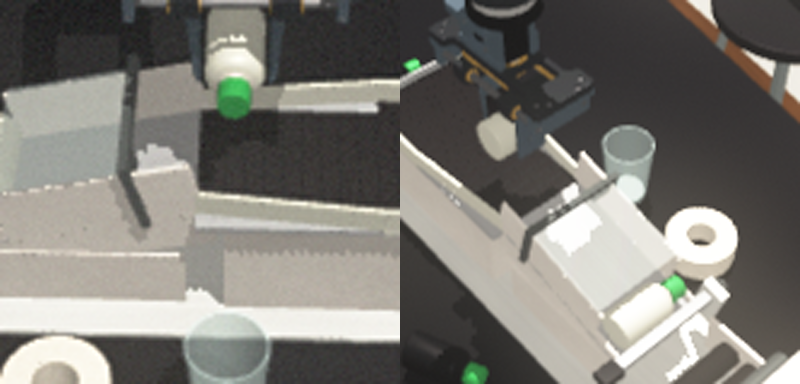

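The right crop shows bottle 1 queued square at the stop arm (640,310). The left crop shows bottle 2 turned round, with its cap now away from the robot. Next I set it down at the table's front.

Request:
step_arm(
  linear=[
    [0,0.003,0.08],
    [0,0.006,0.16],
    [0,0.006,0.22],
    [0,0.006,0.26],
    [0,0.006,0.28],
    [0,0.006,0.288],
    [0,0.006,0.29],
    [0,0.006,0.29],
  ],
  turn=[0,0,0,0,0,0,0,0],
)

```text
time_s: 20.05
ee_pos: [508.2, 110.2, 145.0]
ee_rot: [-180.0, -0.1, 11.2]
force: [0.0, 0.4, -0.3]
gripper_width: 45.6
gripper_force: 10.0
```

Request:
step_arm(
  linear=[
    [0,0,0],
    [0,0,0],
    [0,0,0],
    [0,0,-0.1],
    [0,0,-0.2],
    [0,0,-0.2],
    [0,0,-0.2],
  ],
  turn=[0,0,0,0,0,0,0],
  fingers=-0.3,
)

```text
time_s: 20.92
ee_pos: [507.3, 110.0, 203.7]
ee_rot: [-180.0, 0.1, 11.2]
force: [-0.5, -1.0, -0.5]
gripper_width: 59.3
gripper_force: 0.0
```

Run:
```python
from h import *
go([-13,74,206],0)
w=grab("wrist","w8"); s=grab("scene","s8"); d=grab("side","d8")
for n,f in (("w",w),("s",s),("d",d)):
    hsv=cv2.cvtColor(f["color"],cv2.COLOR_BGR2HSV); G=cv2.inRange(hsv,(45,80,50),(85,255,255))
    k,_,t,c=cv2.connectedComponentsWithStats(G)
    print(n,[(t[i,4],c[i].round(1).tolist(),w2l(onz(f,c[i],148))[:2].round(1).tolist(), w2l(onz(f,(t[i,0],t[i,1]),148))[:2].round(1).tolist(),w2l(onz(f,(t[i,0]+t[i,2],t[i,1]+t[i,3]),148))[:2].round(1).tolist()) for i in range(1,k) if t[i,4]>25])
    print("pred cap end",proj(f,l2w((48,28,148))).round(1),"cap mid top",proj(f,l2w((38,28,161))).round(1))
c=np.zeros((384,800,3),np.uint8)
c[:,:400]=cv2.resize(w["color"][100:384,110:406],(400,384),interpolation=cv2.INTER_CUBIC)
c[:,400:]=cv2.resize(s["color"][120:240,190:315],(400,384),interpolation=cv2.INTER_CUBIC)
cv2.imwrite("pics/c8.png",c)
```

```text
t 20.93 lab [-12.9  28.2 203.7] yawlab 359.91 F [-0.5 -1.  -0.5] w 59.3 gf 0.0 q6 89.8
to [-13, 74, 206] -> [-0.0007 -0.1527 -0.0078] turn -0.0003
w [(np.int32(1159), [254.5, 144.0], [38.0, 28.1], [48.3, 40.9], [25.9, 14.2]), (np.int32(755), [496.0, 142.8], [38.6, -141.3], [46.7, -127.2], [29.2, -154.6])]
pred cap end [254.6 129.5] cap mid top [254.7 146. ]
s [(np.int32(100), [261.8, 174.8], [40.9, 26.2], [21.3, 13.4], [61.7, 42.0]), (np.int32(72), [182.9, 184.2], [76.3, -170.9], [59.0, -183.2], [94.8, -156.0]), (np.int32(121), [403.8, 218.1], [170.8, 360.4], [153.2, 352.2], [190.5, 371.0])]
pred cap end [262.5 176.8] cap mid top [262.6 170.5]
d [(np.int32(61), [22.8, 96.4], [-273.5, 924.1], [-269.1, 978.0], [-279.0, 864.2]), (np.int32(42), [50.3, 93.3], [-188.8, 875.5], [-197.9, 904.2], [-174.5, 838.2]), (np.int32(30), [184.5, 146.5], [13.5, 286.6], [12.1, 304.3], [14.6, 263.2]), (np.int32(47), [244.8, 186.4], [43.4, 26.5], [48.8, 45.3], [38.2, 2.2]), (np.int32(61), [293.9, 238.9], [17.7, -194.7], [19.2, -175.7], [14.0, -216.2]), (np.int32(100), [210.6, 276.1], [-204.3, -139.0], [-206.1, -119.4], [-204.1, -163.4])]
pred cap end [245.7 185.4] cap mid top [242.9 183.9]
```

View pics/c8.png

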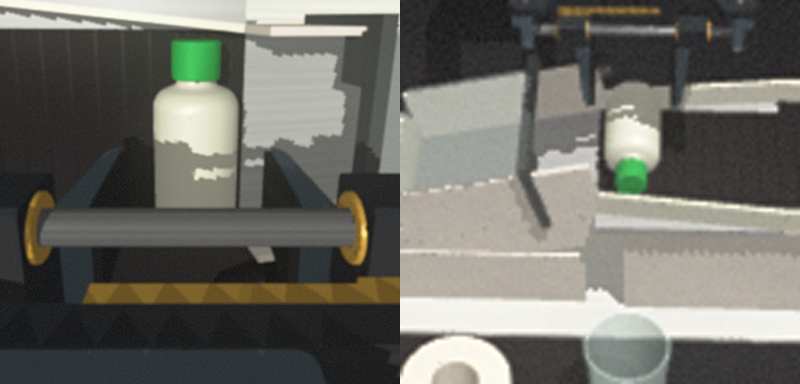

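Bottle 2 lies square and centred: its cap centre is measured at labeller (38.0, 28.1) and the cap points away from the robot. I'll push it in the same way.

Request:
step_arm(
  linear=[
    [0,-0.08,-0.01],
    [0,-0.153,-0.01],
    [0,-0.153,-0.01],
    [0,-0.153,-0.01],
    [0,-0.153,-0.01],
    [0,-0.153,0.07],
    [0,-0.153,0.14],
    [0,-0.153,0.178],
    [0,-0.153,0.178],
  ],
  turn=[0,0,0,0,0,0,0,0,0],
  fingers=1,
)

```text
time_s: 22.2
ee_pos: [498.7, 154.8, 150.6]
ee_rot: [180.0, 0.1, 11.2]
force: [0.2, -0.4, 1.0]
gripper_width: 0.5
gripper_force: 0.0
```

Request:
step_arm(
  linear=[
    [0,0.01,0],
    [0,0.02,0],
    [0,0.03,0],
    [0,0.04,0],
    [0,0.05,0],
    [0,0.062,0],
    [0,0.074,0],
    [0,0.086,0],
    [0,0.098,0],
    [0,0.11,0],
    [0,0.122,0],
    [0,0.134,0],
    [0,0.146,0],
    [0,0.16,0],
    [0,0.16,0],
    [0,0.16,0],
  ],
  turn=[0,0,0,0,0,0,0,0,0,0,0,0,0,0,0,0],
)

```text
time_s: 24.2
ee_pos: [508.3, 108.1, 151.1]
ee_rot: [-180.0, 0.0, 11.2]
force: [0.0, 0.3, -0.1]
gripper_width: 0.4
gripper_force: 0.0
```

Request:
step_arm(
  linear=[
    [0,0,-0.1],
    [0,0,-0.25],
    [0,0,-0.25],
  ],
  turn=[0,0,0],
)

```text
time_s: 24.58
ee_pos: [510.4, 108.7, 229.7]
ee_rot: [-180.0, -0.5, 11.2]
force: [-0.1, 0.8, -0.4]
gripper_width: 0.6
gripper_force: 0.0
```

Run:
```python
from h import *
s=grab("scene","s9"); d=grab("side","d9")
hsv=cv2.cvtColor(d["color"],cv2.COLOR_BGR2HSV); G=cv2.inRange(hsv,(45,80,50),(85,255,255))
k,_,t,c=cv2.connectedComponentsWithStats(G)
print([(int(t[i,4]),c[i].round(1).tolist()) for i in range(1,k) if t[i,4]>15 and c[i][1]>120])
for p in [(38,-177,104),(38,-132,115)]: print(p,proj(d,l2w(p)).round())
# key: white blob in both views near the pod
s0,d0=load("scene0"),load("side0"); uv=[]
for f,g in ((s0,np.array((229,223))*.64),(d0,np.array((446,489))*.64)):
    x,y=g.astype(int); h=cv2.cvtColor(f["color"],cv2.COLOR_BGR2HSV)[y-12:y+13,x-12:x+13]
    m=cv2.inRange(h,(0,0,150),(180,80,255)); n,l,q,cc=cv2.connectedComponentsWithStats(m); i=l[12,12]; print(q[i],cc[i]); uv.append(cc[i]+[x-12,y-12])
X,e=tri([s0,d0],uv); print("key tri",X.round(1),e,w2l(X).round(1),[w2l(onz(f,u,103)).round(1) for f,u in zip((s0,d0),uv)])
f=load("w2"); K=proj(f,X); x,y=K.astype(int); h=cv2.cvtColor(f["color"],cv2.COLOR_BGR2HSV)[y-25:y+26,x-25:x+26]
m=cv2.inRange(h,(0,0,110),(180,80,255)); n,l,q,cc=cv2.connectedComponentsWithStats(m); i=l[25,25]; print(K,q[i]); u=cc[i]+[x-25,y-25]; kz=w2l(onz(f,u,104)); print("key wrist",kz.round(1))
go([kz[0],-150,226],0)
c=np.zeros((384,800,3),np.uint8)
c[:,:400]=cv2.resize(s["color"][110:230,130:255],(400,384),interpolation=cv2.INTER_CUBIC)
c[:,400:]=cv2.resize(d["color"][180:340,210:376],(400,384),interpolation=cv2.INTER_CUBIC)
cv2.imwrite("pics/c9.png",c)
```

```text
[(30, [184.5, 146.5]), (61, [293.9, 238.9]), (100, [210.6, 276.1])]
(38, -177, 104) [293. 240.]
(38, -132, 115) [282. 228.]
[ 8  8  9  8 57] [11.80701754 11.87719298]
[  0   0  25  25 415] [12.75662651 10.56144578]
key tri [ 471.  -238.   106.6] 1.313025224987615 [-116.5 -306.   106.6] [array([-119.5, -308.5,  103. ]), array([-115.7, -303.7,  103. ])]
[150.54389812 111.51991088] [ 12   6  28  28 597]
key wrist [-122.1 -306.3  104. ]
t 24.68 lab [-12.4  26.2 226.2] yawlab 359.92 F [-0.3  0.9 -0.9] w 0.5 gf 0.0 q6 89.5
to [np.float64(-122.14306594354488), -150, 226] -> [-3.650e-01  5.878e-01  4.000e-04] turn -0.0002
```

View pics/c9.png

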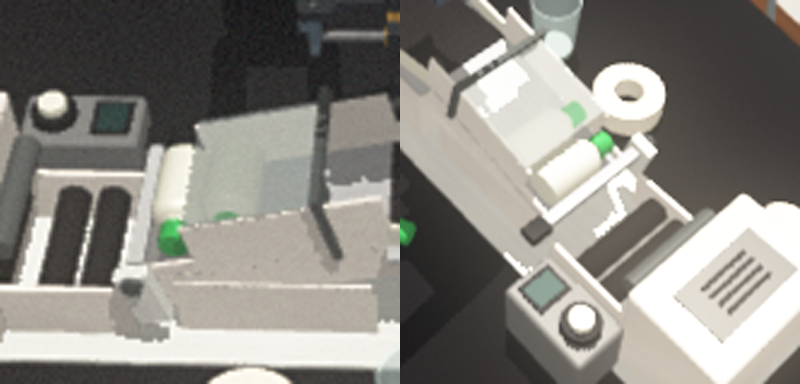

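Left crop: bottle 1 lies against the lowered arm with its cap at (172,238), and bottle 2 is right behind it under the hood. Right crop: both caps are away from the robot, at (600,143) and (573,113). The key is at (580,322), the only white push button. Next I press it.

Request:
step_arm(
  linear=[
    [-0.1,0.16,0],
    [-0.2,0.32,0],
    [-0.3,0.49,0],
    [-0.36,0.64,0],
    [-0.36,0.8,0],
    [-0.36,0.98,0],
    [-0.36,0.98,0],
    [-0.36,0.98,0],
  ],
  turn=[0,0,0,0,0,0,0,0],
)

```text
time_s: 25.68
ee_pos: [458.5, -200.7, 224.7]
ee_rot: [-179.9, 0.1, 11.2]
force: [0.7, -0.5, 0.2]
gripper_width: 0.7
gripper_force: 0.0
```

Run:
```python
from h import *
go([-120.5,-306,125],0); go([-120.5,-306,108],0)
f=grab("wrist","w10"); K=proj(f,l2w((-120.5,-306,104))); x,y=K.astype(int); print(K)
if 30<x<480 and 30<y<350:
    h=cv2.cvtColor(f["color"],cv2.COLOR_BGR2HSV)[y-30:y+31,x-30:x+31]
    m=cv2.inRange(h,(0,0,110),(180,80,255)); n,l,q,cc=cv2.connectedComponentsWithStats(m)
    for i in range(1,n):
        if q[i,4]>60: print(q[i],w2l(onz(f,cc[i]+[x-30,y-30],104)).round(1))
```

```text
t 25.68 lab [-121.5 -266.9  224.7] yawlab 359.88 F [ 0.7 -0.5  0.2] w 0.7 gf 0.0 q6 53.8
to [-120.5, -306, 125] -> [0.0043 0.131  0.3321] turn -0.0003
t 25.68 lab [-121.5 -266.9  224.7] yawlab 359.88 F [ 0.7 -0.5  0.2] w 0.7 gf 0.0 q6 53.8
to [-120.5, -306, 108] -> [0.0044 0.1311 0.3888] turn -0.0003
[295.8752866  189.78938521]
[   0    0   59   45 1188] [-104.6 -300.2  104. ]
[ 18  18  28  27 603] [-121.1 -306.5  104. ]
```

Request:
step_arm(
  linear=[
    [0.003,0.07,0.0],
    [0.003,0.132,0.1],
    [0.003,0.132,0.2],
    [0.003,0.132,0.28],
    [0.003,0.132,0.33],
    [0.003,0.132,0.35],
    [0.003,0.132,0.36],
    [0.003,0.132,0.37],
    [0.003,0.132,0.38],
    [0.003,0.132,0.386],
    [0.003,0.132,0.386],
  ],
  turn=[0,0,0,0,0,0,0,0,0,0,0],
)

```text
time_s: 27.1
ee_pos: [468.4, -240.1, 113.1]
ee_rot: [179.9, -0.1, 11.2]
force: [-5.3, 1.8, 17.2]
gripper_width: 0.2
gripper_force: 8.7
```

Request:
step_arm(
  linear=[
    [0,0,0],
    [0,0,0.004],
    [0,0,0.004],
  ],
  turn=[0,0,0],
)

```text
time_s: 27.48
ee_pos: [468.4, -240.1, 112.9]
ee_rot: [179.9, -0.1, 11.2]
force: [-6.7, 3.5, 23.5]
gripper_width: 0.3
gripper_force: 12.1
```

Run:
```python
from h import *
from workcell import env
for i in range(3):
    s,T=st(); f=grab("side","k%d"%i); print(s["torque"])
print([ (p,proj(f,l2w(p)).round(1)) for p in [(-121,-306.5,104),(-121,-306.5,98),(-121,-319.5,104)]])
a=load("d9")["color"]; b=f["color"]
c=proj(f,l2w((-121,-306.5,104))).astype(int)
for im in (a,b): print(cv2.cvtColor(im,cv2.COLOR_BGR2GRAY)[c[1]-10:c[1]+16,c[0]-12:c[0]+13:2])
```

```text
t 27.48 lab [-119.5 -307.5  112.9] yawlab 359.92 F [-6.7  3.5 23.5] w 0.3 gf 12.1 q6 50.4
[ 0.65780289  1.47565178 -0.00306549]
t 27.52 lab [-119.5 -307.5  112.9] yawlab 359.91 F [-6.8  3.4 24.2] w 1.1 gf 12.1 q6 50.4
[0.65343102 1.53604301 0.04024694]
t 27.57 lab [-119.5 -307.6  113. ] yawlab 359.92 F [-6.2  3.4 24.9] w 0.5 gf 12.1 q6 50.4
[ 0.67172474  1.47686899 -0.01165649]
[((-121, -306.5, 104), array([285. , 312.7])), ((-121, -306.5, 98), array([284.9, 313.8])), ((-121, -319.5, 104), array([289. , 316.7]))]
[[157 134 110 187 217 217 216 217 181 190 230 255 144]
 [145 113 145 219 217 218 217 216 197 189 194 253 244]
 [122 102 197 218 217 217 218 216 216 180 190 228 255]
 [104 152 219 218 210 190 182 205 215 194 189 193 253]
 [124 206 219 211 165 139 144 159 197 214 181 190 229]
 [188 220 220 171 129 247 251 210 149 201 194 189 195]
 [221 220 212 117 221 255 255 254 165 166 213 180 191]
 [220 221 175 111 254 255 255 255 247 126 216 194 190]
 [221 220 123 129 255 255 255 255 255 113 199 212 181]
 [221 216 108 157 255 255 255 255 255 115 161 215 193]
 [221 211 106 166 255 255 255 2
[... 1580 characters left out ...]
60  50  70  77  94 103  86  93 207 190]
 [ 96  88  43  51  50  78  80 142 147  87  85 167 215]
 [ 95  90  42  44  51  79 110 180 138  79  88 104 217]
 [ 95  94  51  42  50  76 136 153  74  63  87  86 191]
 [ 96  96  72  43  46  62 102  74  49  51  84  88 128]
 [ 95  96  86  43  43  45  46  48  49  54  89  89  90]
 [ 96  95  93  51  44  45  45  48  50  65 100  89  88]
 [ 96  96  95  77  46  45  46  48  52  87 102  96  90]
 [ 93  97  96  94  73  49  46  53  79 101 102 102  91]
 [ 90  95  96  96  95  78  75  81  99 100 103 102  94]
 [ 89  93  96  97  96  97  98  99  98 101 103 100  98]
 [ 88  91  96  96  97  98  97  98 100 102 101  98 100]
 [ 89  89  94  97  96  97  98  98 100 101  98  98  99]]
```

Force stopped rising softly at a tip height of ~102, so I'll release in small steps to read the force against height and tell whether the key bottomed.

Request:
step_arm(
  linear=[
    [0,0,-0.011],
    [0,0,-0.011],
  ],
  turn=[0,0],
)

```text
time_s: 27.88
ee_pos: [468.4, -240.1, 113.5]
ee_rot: [179.9, -0.1, 11.2]
force: [-1.1, 1.3, 4.6]
gripper_width: 0.5
gripper_force: 2.3
```

Request:
step_arm(
  linear=[
    [0,0,-0.005],
    [0,0,-0.005],
  ],
  turn=[0,0],
)

```text
time_s: 28.12
ee_pos: [468.4, -240.1, 114.1]
ee_rot: [180.0, -0.0, 11.2]
force: [-0.2, 0.3, 5.1]
gripper_width: 0.2
gripper_force: 2.1
```

Request:
step_arm(
  linear=[
    [0,0,-0.005],
    [0,0,-0.005],
  ],
  turn=[0,0],
)

```text
time_s: 28.38
ee_pos: [468.4, -240.1, 115.4]
ee_rot: [180.0, -0.0, 11.2]
force: [0.2, 1.1, 3.6]
gripper_width: 0.6
gripper_force: 1.8
```

Request:
step_arm(
  linear=[
    [0,0,-0.007],
    [0,0,-0.007],
  ],
  turn=[0,0],
)

```text
time_s: 28.62
ee_pos: [468.3, -240.1, 117.5]
ee_rot: [180.0, -0.0, 11.2]
force: [1.6, 0.0, 1.5]
gripper_width: 0.3
gripper_force: 1.1
```

Request:
step_arm(
  linear=[
    [0,0,-0.007],
    [0,0,-0.007],
  ],
  turn=[0,0],
)

```text
time_s: 28.88
ee_pos: [467.5, -239.8, 119.3]
ee_rot: [-180.0, 0.1, 11.2]
force: [-0.5, 1.0, 0.2]
gripper_width: 0.5
gripper_force: 0.6
```

```bash
python3 -c "
from h import *
from workcell import env
print(env.tips_ahead); s,T=st(); print(s['torque'])"
```

```text
11.0
t 28.88 lab [-120.3 -307.1  119.3] yawlab 359.91 F [-0.5  1.   0.2] w 0.5 gf 0.6 q6 50.4
[-0.14490071  0.01870627 -0.01042257]
```

The key's spring shows cleanly: about 5 N at the hard stop (TCP 113.2), falling to 0 at 119.3, so the full 6 mm was pressed and released. Now I retreat and check.

Request:
step_arm(
  linear=[
    [0,0,-0.1],
    [0,0,-0.25],
    [0,-0.05,-0.4],
    [0,-0.15,-0.5],
    [0,-0.15,-0.5],
    [0,-0.15,-0.5],
  ],
  turn=[0,0,0,0,0,0],
)

```text
time_s: 29.62
ee_pos: [458.7, -196.0, 268.4]
ee_rot: [-180.0, 0.1, 11.2]
force: [-0.2, 1.0, 0.0]
gripper_width: 0.7
gripper_force: 0.0
```

Run:
```python
from h import *
from workcell import env
st(); s=grab("scene","s11"); d=grab("side","d11")
for n,f,old in (("s",s,"s9"),("d",d,"d9")):
    o=load(old)["color"]; p=proj(f,l2w((38,-177,104))).astype(int)
    a,b=[cv2.inRange(cv2.cvtColor(i,cv2.COLOR_BGR2HSV),(45,60,50),(85,255,255))[p[1]-40:p[1]+40,p[0]-30:p[0]+50] for i in (o,f["color"])]
    print(n,[[(int(t[4]),c.round(1).tolist()) for t,c in zip(*cv2.connectedComponentsWithStats(m)[2:]) if 8<t[4]<3000] for m in (a,b)], "diff stop/chute px",int((cv2.absdiff(o,f["color"])[p[1]-40:p[1]+40,p[0]-30:p[0]+50].max(2)>60).sum()))
print(env.job_done())
```

```text
t 29.62 lab [-120.4 -262.4  268.4] yawlab 359.92 F [-0.2  1.   0. ] w 0.7 gf 0.0 q6 54.4
s [[(19, [10.4, 1.2]), (81, [29.1, 39.9])], [(79, [29.1, 40.1])]] diff stop/chute px 17
d [[(39, [19.2, 26.4]), (67, [30.7, 38.8])], [(9, [31.7, 43.4])]] diff stop/chute px 2558
the job is handed in; nothing more can be done
None
```

I handed the job in at 29.6 s: the stop arm is down, both bottles are queued under the hood with caps away from the robot, and the key was pressed its full 6 mm and released. In the last check the scene camera saw bottle 1 unmoved; the arm blocked the side view, so bottle 2 was last seen in place just before the key press.

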